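Screw the cap onto the paint pot

ROBOT

A 6-joint arm with a two-finger parallel gripper is mounted at the origin on the work surface; the furniture and walls round the work are solid. World frame = base frame: x ahead of the robot, y to its left, z up, the work surface at z = 0. Lengths are in m, angles in rad, forces in N, time in s.
With the tool pointing down it reaches from about 0.35 to 0.725 m from the base axis. Payload 6 kg.
Tool frame: the origin (TCP) lies midway between the tips of the shut fingers; the grasp point (between the pads) lies 19 mm behind it; z points along the fingers, y is the direction in which the jaws open and shut (so a half turn about z gives the same grasp; the last joint's range is limited). The gripper opens to 85 mm and grips with 20 to 120 N. Pads are 22 mm wide; open, the fingers measure 114 mm over their backs; the gripper's body (76 mm by 85 mm) begins 54 mm behind the grasp point. The pads swing forward as they close: fully open they stand 13 mm farther back than shut.
Start: joints at [-0.799, 0.04, 0.085, 0, -1.615, -0.334], TCP at [0.254, -0.543, 0.231] pointing down, gripper open.
Joint ranges: [-2.56, 2.56], [-1.29, 2.01], [-1.08, 1.49], [-3.29, 1.98], [-2.81, -0.18], [-2.99, 2.99]. Speed limits (rad/s): [2.57, 2.57, 3.01, 3.14, 3.14, 3.14].

INTERFACE

Orientations are given as a unit quaternion [w, x, y, z].
In Python, from plant import env gives the robot as it stands.
- The arm moves only by the tool carry_out, never from a script. Its argument "moves" is text: rows parted by semicolons, each of 7 numbers parted by spaces: the turn, a rotation vector about the tool's x, y, z in degrees, then the shift along the tool's x, y, z in m, then the opening in per cent of the stroke, from 0 (shut) to 100 (fully open). In form: ax ay az dx dy dz fingers; .... A call has 1 to 10 rows; each row is the pose to reach, as a shift and turn from the pose commanded when the call began, along the tool's axes at that moment; what a row does not reach only later rows make up. A row lasts 1/12 s, in which the tool goes at most 41.7 mm and 7.16 degrees, less where a joint would pass 70% of its speed; a pose out of reach is approached as far as the arm can. A call with a gripper value outside its range is refused whole. The fingers move at their own pace and stop on an object; "force" is the grip in N (left out, the last holds). Time passes only in rows, so rows that repeat a pose let the fingers close. It gives the time, the measured TCP pose, the force and the opening at its end, in the units of the state.
- env.observe(): the state, without advancing time (a new reading comes with each control period).
- env.capture(name): name is "scene" or "top"; returns a dict with "image" (384x512x3 uint8, red, green, blue), "range_z" (384x512 float32, m along the optical axis (not along the pixel's ray), 0 where there is no reading), "vfov" (degrees; the focal length in pixels is half the picture's height over the tangent of half this angle, whatever the lens; pixels are square), "cx", "cy" (the principal point, pixels), "R" (3x3) and "t" (3): a world point X has camera coordinates R X + t. Camera axes: x right, y down, z forward; pixel columns grow to the right and rows downward; lengths in m; the calibration is good to about 2 mm. A picture is of the moment at which its call begins.
- env.hand_in(): hands the job in, once; it reports no verdict.
The state is a dict: "time": time; "joints": joint angles; "joint_velocities": joint speeds; "joint_torque": joint torques, N m; "tcp_pos": TCP position; "ee_rot": TCP orientation; "force": force on the tool from outside, world axes, zero at the start; "wrist_torque": the same for the moment, N m; "finger_gap": finger opening in m.
Only numpy, scipy, OpenCV 4.12 (cv2) and the standard library are available. Lean on these libraries where they do the work, as an engineer would, in place of code of your own. Each camera call takes 0.05 s, during which the arm holds its last target.

TASK

Close the open paint pot that stands in the wooden holder: fetch its yellow screw cap from the table, set it square on the neck, and with light pressure turn it backwards (anticlockwise seen from above) until the thread drops into place, then screw it down clockwise until it is fully home. Be gentle, as the pot cracks if the cap is forced, and leave the capped pot alone with the mist bottle and the teal spare pot undisturbed.

Things in the scene. Friction and masses are not known exactly. Their poses are not given: they have to be found in the camera images.
- pot_mouth (a point): Centre of the open pot's rim, at rim height, 72.5 mm above the table, z up. The neck is 40 mm across, its rim slightly chamfered, and stands 20.5 mm above the pot's shoulder, with a slippery three-start plastic thread 48 mm across outside. The thread's start angle differs every time and is NOT told by this frame: it must be felt. More than 60 N between cap and pot cracks the pot.
- pot_neck (a point): On the neck's axis, at the shoulder. Each third of the thread, clockwise from above: a gap (34 degrees), a ridge (78) whose top falls 5.8 mm clockwise, a stop post (8). A pin lying on a ridge is blocked clockwise by the post; turned anticlockwise (at most about 1.7 rad, rising 4.3 mm per rad) it comes to the gap and drops about 8 mm. Then 1.3 to 1.8 rad clockwise, down to the posts.
- pot_holder: Plywood base 104 x 104 x 12 mm, screwed to the table, with a brown round collar 68 mm across, top 34 mm above the table, in which the open white pot with a blue band (52 mm across, shoulder 52 mm above the table) is stuck fast: neither can turn. Origin: centre of the underside, on the table; x, y along the base's sides.
- cap_mid (a point): Centre of the loose yellow ribbed cap, half-way up, z up through its closed top. It lies mouth down on the table: 56 mm across, 21.5 mm high, 45 g or so. Its height relative to pot_mouth tells how it sits: pins on top of ridges or posts 0 to 7 mm above; dropped into the gaps 2.8 mm below; fully home 7.75 mm below.
- cap_edge (a point): Centre of the cap's open lower edge, 10.75 mm below cap_mid. Inside the cap is 50 mm across and 18.5 mm deep; three round inward pins, 4 mm thick, sit at the lower edge 120 degrees apart, one on the x axis, their tips on a 42 mm circle: 1 mm play all round on the neck. Once the pins are under the ridges the cap sinks about 4.2 mm per rad clockwise.
- mist_bottle: Clear mist bottle with teal fluid and white pump head, 37 mm across, 139 mm high, loose, standing at the right. Origin at the centre of its foot. Not to be disturbed.
- spare_pot: Closed teal paint pot, 56 mm across, 61 mm high, loose, standing behind the work. Origin at the centre of its foot. Not to be disturbed.
Mind the look-alikes: they are no part of the job. Several things look just like the part that bears cap_mid: the one meant starts farthest from the robot's base.

How it is judged:
On the way:
1. the cap has dropped into the thread's gaps, square on the neck and not yet screwed down (its centre 1.2 to 4.7 mm below the rim) (z of cap_mid in the frame of pot_mouth between -0.0047 and -0.0012 m and horizontal distance between cap_mid and pot_mouth below 0.003 m and angle between cap_mid's own z axis and vertical below 0.12 rad), for 0.1 s.
At the end, for the whole second after the job is handed in: The cap sits upright (within 0.06 rad) and centred (3 mm) on the pot, screwed down to within 1.25 mm of fully home, at rest and released (z of cap_mid in the frame of pot_mouth below -0.0065 m and horizontal distance between cap_mid and pot_mouth below 0.003 m and angle between cap_mid's own z axis and vertical below 0.06 rad and linear speed of cap below 0.01 m/s); the robot touches nothing.
It fails at once if the cap is forced against the pot with more than 60 N (contact force between cap and pot_holder above 60 N).
It fails at once if the mist bottle or the spare pot is pushed more than 15 mm or tipped over (distance of any of mist_bottle, spare_pot from where it was at the start of the episode above 0.015 m or angle between any of mist_bottle, spare_pot's own z axis and vertical above 0.4 rad).
It also fails if it takes over 67 s, if anything falls off the work surface, if the arm or the gripper's body presses on something with over 40 N, if the wrist force passes 120 N, or if a joint passes its speed limit or range.

## Working session

There is one attempt and no reset: what is moved stays moved. The work goes in short steps, Python scripts to look and compute and a tool call to move; the robot and the scene stay as the last step left them, time stands still between calls to the robot, and variables do not carry over. Pictures are saved under pics/ and viewed, and the job is handed in when it is done.

Besides the shell and the picture viewer there is one more tool, called after "Request:" by a JSON object that holds its "op" and its "data", one argument or row to a line. carry_out: Moves the arm, as the interface text tells. Its arguments: {"type":"object","properties":{"moves":{"type":"string"},"force":{"type":"number"}},"required":["moves"]}

```bash
mkdir -p pics; ls
cat > h.py <<'E'
import numpy as np, cv2
from plant import env
def cap(name):
    d=env.capture(name); np.savez('/tmp/'+name+'.npz',**d); return d
def load(name): return np.load('/tmp/'+name+'.npz')
def world(d,u,v,z=None):
    f=192/np.tan(np.radians(float(d['vfov']))/2)
    r=np.array([(u-float(d['cx']))/f,(v-float(d['cy']))/f,1.])
    R,t=d['R'],d['t']
    if z is None:
        return R.T@(r*d['range_z'][int(round(v)),int(round(u))]-t)
    c=-R.T@t; w=R.T@r
    return c+w*(z-c[2])/w[2]
def cloud(d):
    f=192/np.tan(np.radians(float(d['vfov']))/2)
    v,u=np.mgrid[0:384,0:512]; Z=d['range_z']
    P=np.stack([(u-float(d['cx']))/f*Z,(v-float(d['cy']))/f*Z,Z],-1)
    return (P-d['t'])@d['R']
E
python3 - <<'E'
from h import *
for n in ['top','scene']:
    d=cap(n); im=d['image'][:,:,::-1]; cv2.imwrite(f'pics/{n}0.png',im)
    print(n,d['vfov'],d['cx'],d['cy'],-d['R'].T@d['t'])
print(env.observe())
E
```

```text
pics
top 48.392997499564395 257.3350422013563 189.95234651757295 [ 0.3616597  -0.05099076  1.11910527]
scene 45.75785514504075 254.62062505445954 182.5145999439164 [-0.2424817   0.57112849  0.59821865]
{'time': 0.1, 'joints': array([-7.99304214e-01,  4.07730421e-02,  8.39029561e-02, -3.79089405e-04,
       -1.61547471e+00, -3.33732174e-01]), 'joint_velocities': array([-0.00078505, -0.00158334,  0.00403502,  0.00161218,  0.00113035,
        0.00051054]), 'joint_torque': array([-4.31825305e-03, -3.69338644e+01,  3.48283839e+01,  6.95169345e+00,
       -4.46981794e-03,  5.25762346e-06]), 'tcp_pos': array([ 0.25430339, -0.54312728,  0.23036812]), 'ee_rot': array([-2.45228894e-04, -2.17144503e-01,  9.76139145e-01,  7.58393580e-04]), 'force': array([-0.00531687,  0.13524134, -0.67015436]), 'wrist_torque': array([-0.01204595,  0.00683531,  0.0399453 ]), 'finger_gap': 0.08516313475237042}
```

View pics/top0.png

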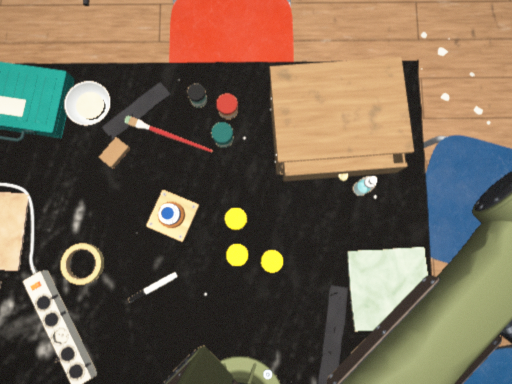

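View pics/scene0.png

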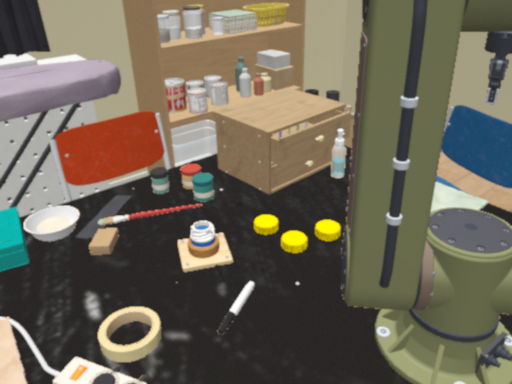

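The top view shows three yellow caps at (235,218), (237,255) and (272,261), with the base at the bottom. The pot in its rotated holder is at (172,215), the teal pot at (222,132) and the mist bottle at (365,185). The farthest cap looks like the one at (235,218). I'll measure it now.

Run:
```python
from h import *
d=load('top'); im=d['image']; P=cloud(d); z=P[...,2]
R,G,B=[im[...,i].astype(int) for i in range(3)]
m=((R>150)&(G>150)&(B<90)).astype(np.uint8)
n,l,s,c=cv2.connectedComponentsWithStats(m)
for i in range(1,n):
    if s[i,4]>50:
        q=P[l==i]; zt=np.median(q[:,2]); w=world(d,*c[i],z=0.0215); tops=q[np.abs(q[:,2]-zt)<.004]
        (ce,rad)=cv2.minEnclosingCircle(np.argwhere(l==i)[:,::-1].astype(np.float32))
        print(c[i],s[i,4],zt,w,np.hypot(w[0],w[1]),tops[:,:2].mean(0),(tops.max(0)-tops.min(0)),ce,rad)
# pot
print('spare',world(d,222,130),'mist',world(d,365,183))
reg=P[195:240,148:200].reshape(-1,3)
for a,b in [(.008,.016),(.030,.038),(.048,.057),(.066,.078)]:
    q=reg[(reg[:,2]>a)&(reg[:,2]<b)]
    if len(q)>3: print(a,len(q),q.mean(0),(q.max(0)+q.min(0))/2,q.max(0)-q.min(0))
cv2.imwrite('pics/potcrop.png',cv2.resize(im[185:245,140:285,::-1],None,fx=5,fy=5,interpolation=cv2.INTER_CUBIC))
ds=load('scene')
cv2.imwrite('pics/potcrop_s.png',cv2.resize(ds['image'][205:275,170:350,::-1],None,fx=4.4,fy=4.4,interpolation=cv2.INTER_CUBIC))
```

```text
[235.43076923 218.23333333] 390 0.021963246812122243 [0.45413814 0.00841495 0.0215    ] 0.45421609170600363 [0.45504793 0.0077607 ] [0.05181608 0.05426779 0.0077423 ] (235.48104858398438, 218.0497589111328) 11.236331939697266
[236.72727273 254.59848485] 396 0.021591552650862794 [0.36160989 0.00510892 0.0215    ] 0.3616459747821215 [0.3626586  0.00445809] [0.05052188 0.05113185 0.00758915] (236.85353088378906, 254.73233032226562) 11.357115745544434
[271.63950617 260.87654321] 405 0.021382685934423166 [ 0.34521419 -0.08336943  0.0215    ] 0.35513841962812887 [ 0.34637541 -0.08396881] [0.05277064 0.05090584 0.00788913] (271.80865478515625, 260.7962951660156) 11.448491096496582
spare [0.67729138 0.04071263 0.06067464] mist [ 0.52871315 -0.30644349  0.10967897]
0.008 919 [0.46167276 0.16997237 0.01224364] [0.45985338 0.17192376 0.0120459 ] [0.11504927 0.12964144 0.00786817]
0.03 175 [0.46206089 0.16627828 0.0344999 ] [0.46537063 0.17231301 0.03410175] [0.06658128 0.06595027 0.00765822]
0.048 41 [0.45811062 0.1603924  0.05187889] [0.46615924 0.16687553 0.05235879] [0.05038493 0.03776429 0.00832643]
0.066 119 [0.4646555  0.17361922 0.07040702] [0.46577352 0.17329208 0.07167838] [0.04255617 0.04676114 0.01133187]
```

View pics/potcrop.png

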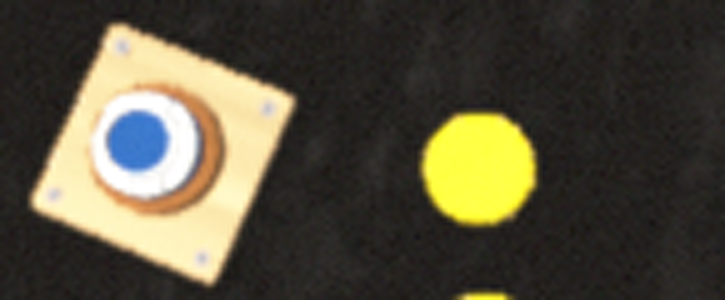

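View pics/potcrop_s.png

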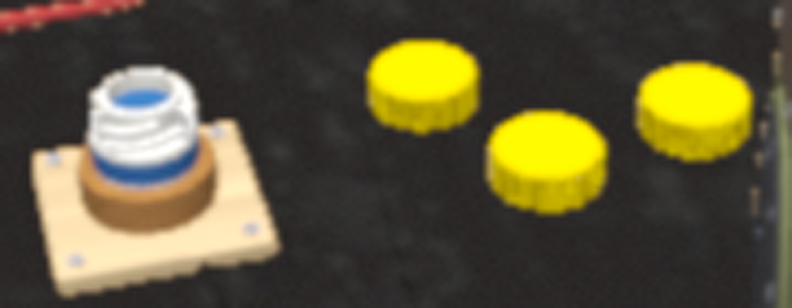

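```bash
cat >> h.py <<'E'
from scipy.spatial.transform import Rotation as Ro
def pose(o=None):
    o=o or env.observe(); q=o['ee_rot']; return o['tcp_pos'],Ro.from_quat([q[1],q[2],q[3],q[0]])
def target(jaw,o=None):
    """straight down tool, tool y at angle jaw(deg)"""
    j=np.radians(jaw); y=np.array([np.cos(j),np.sin(j),0]); z=np.array([0,0,-1.]); x=np.cross(y,z)
    return Ro.from_matrix(np.stack([x,y,z],1))
def row(p,jaw):
    c,R=pose(); Rt=target(jaw)
    rv=(R.inv()*Rt).as_rotvec(degrees=True); d=R.inv().apply(np.array(p)-c)
    print('row', np.round(rv,2), np.round(d,4))
def st():
    o=env.observe(); p,R=pose(o); y=R.as_matrix()[:,1]; z=R.as_matrix()[:,2]
    print('t',round(o['time'],2),'tcp',np.round(p,4),'jaw',round(np.degrees(np.arctan2(y[1],y[0])),2),'tilt',np.round(z[:2],4),'F',np.round(o['force'],2),'M',np.round(o['wrist_torque'],3),'gap',round(o['finger_gap'],4),'j',np.round(o['joints'],3),'tq6',round(o['joint_torque'][5],3))
E
python3 - <<'E'
from h import *
st(); row([0.4545,0.008,0.10],-45+180); row([0.4545,0.008,0.10],-45)
d=load('top'); P=cloud(d)
# spare pot
q=P[118:150,205:240].reshape(-1,3); q=q[(q[:,2]>.057)&(q[:,2]<.065)]; print('spare',q.mean(0))
# holder corners
for (u,v) in [(118,22),(297,97),(215,287),(30,203)]:
    print(world(d,140+(u-2)/5,185+(v-2)/5,z=.012))
# rim
reg=P[195:240,148:200]; im=d['image'][195:240,148:200].astype(int)
q=reg[(reg[...,2]>.069)&(reg[...,2]<.076)]; print('rim',len(q),q.mean(0),(q.max(0)+q.min(0))/2)
white=(im.min(-1)>170); blue=(im[...,2]-im[...,0]>60)
for n,m in (('white',white),('blue',blue)):
    c=np.argwhere(m)[:,::-1].astype(np.float32); (ce,r)=cv2.minEnclosingCircle(c)
    mz=np.median(reg[m][:,2]); print(n,len(c),ce,r,mz,c.mean(0), world(d,148+ce[0],195+ce[1],z=.0725), world(d,148+ce[0],195+ce[1],z=mz))
E
```

```text
t 0.1 tcp [ 0.2543 -0.5431  0.2304] jaw 115.08 tilt [-0.0008  0.0014] F [-0.01  0.14 -0.67] M [-0.012  0.007  0.04 ] gap 0.0852 j [-0.799  0.041  0.084 -0.    -1.615 -0.334] tq6 0.0
row [ 9.000e-02  1.000e-02 -1.992e+01] [-0.415   0.4141  0.131 ]
row [ 1.0000e-02 -1.3000e-01  1.6008e+02] [-0.415   0.4141  0.131 ]
spare [0.67285322 0.04067239 0.06132329]
[0.53320595 0.19844386 0.012     ]
[0.49285977 0.10398234 0.012     ]
[0.39472867 0.14495841 0.012     ]
[0.43868388 0.24166233 0.012     ]
rim 72 [0.4649618  0.17392875 0.07204786] [0.46557608 0.17329208 0.07239769]
white 994 (24.0, 20.5) 26.19647216796875 0.013270269547980388 [23.354124 21.36519 ] [0.45778141 0.1615076  0.0725    ] [0.46322116 0.17353335 0.01327027]
blue 118 (19.205883026123047, 17.794116973876953) 6.11392879486084 0.06329556534172637 [19.245762 17.720339] [0.46454426 0.17345323 0.0725    ] [0.46544909 0.17542712 0.06329557]
```

Request:
{"op": "carry_out", "data": {
  "moves": "0.1 0 -20 -0.415 0.414 0 100;0.1 0 -20 -0.415 0.414 0 100;0.1 0 -20 -0.415 0.414 0 100;0.1 0 -20 -0.415 0.414 0 100;0.1 0 -20 -0.415 0.414 0 100;0.1 0 -20 -0.415 0.414 0 100;0.1 0 -20 -0.415 0.414 0 100;0.1 0 -20 -0.415 0.414 0 100;0.1 0 -20 -0.415 0.414 0 100;0.1 0 -20 -0.415 0.414 0 100",
  "force": 30
}}

```text
time: 0.93
tcp_pos: [0.3968, -0.1498, 0.2313]
ee_rot: [0.001, -0.383, 0.924, -0.001]
force: [2.2, -1.1, 1.0]
finger_gap: 0.0852
```

Run:
```python
from h import *
st(); row([0.4545,0.008,0.06],-45+180)
```

```text
t 0.93 tcp [ 0.3968 -0.1498  0.2313] jaw 135.09 tilt [ 0.0015 -0.0011] F [ 2.17 -1.07  1.02] M [-0.014 -0.18   0.042] gap 0.0852 j [ 1.220e-01 -4.460e-01 -3.310e-01  1.000e-03 -1.684e+00 -9.060e-01] tq6 1.574
row [-0.1   0.02  0.09] [-0.1524  0.0708  0.1712]
```

Request:
{"op": "carry_out", "data": {
  "moves": "0 0 0 -0.152 0.071 0.10 100;0 0 0 -0.152 0.071 0.16 100;0 0 0 -0.152 0.071 0.16 100;0 0 0 -0.152 0.071 0.16 100;0 0 0 -0.152 0.071 0.16 100;0 0 0 -0.152 0.071 0.16 100;0 0 0 -0.152 0.071 0.16 100;0 0 0 -0.152 0.071 0.16 100"
}}

```text
time: 1.6
tcp_pos: [0.4532, 0.006, 0.0698]
ee_rot: [-0.001, -0.384, 0.923, -0.001]
force: [1.0, -0.0, 0.8]
finger_gap: 0.0858
```

Run:
```python
from h import *
st(); row([0.4545,0.008,0.0],-45+180)
```

```text
t 1.6 tcp [0.4532 0.006  0.0698] jaw 135.18 tilt [-0.002  -0.0028] F [ 0.99 -0.04  0.84] M [ 0.015 -0.002 -0.003] gap 0.0858 j [ 0.463 -0.331 -0.543  0.002 -1.362 -1.246] tq6 -0.098
row [-0.03 -0.19  0.18] [-0.0026  0.0005  0.0698]
```

Request:
{"op": "carry_out", "data": {
  "moves": "0 -0.2 0.1 -0.0026 0.0005 0.035 100;0 -0.2 0.1 -0.0026 0.0005 0.07 100;0 -0.2 0.1 -0.0026 0.0005 0.07 100;0 -0.2 0.1 -0.0026 0.0005 0.07 100;0 -0.2 0.1 -0.0026 0.0005 0.07 60;0 -0.2 0.1 -0.0026 0.0005 0.07 55;0 -0.2 0.1 -0.0026 0.0005 0.07 55;0 -0.2 0.1 -0.0026 0.0005 0.07 55;0 -0.2 0.1 -0.0026 0.0005 0.07 55;0 -0.2 0.1 -0.0026 0.0005 0.07 55",
  "force": 25
}}

```text
time: 2.43
tcp_pos: [0.4572, 0.0081, 0.0041]
ee_rot: [0.004, -0.383, 0.924, -0.001]
force: [-2.1, 0.3, 7.6]
finger_gap: 0.0552
```

Run:
```python
from h import *
st(); row([0.4545,0.008,0.0],45)
d=cap('scene'); cv2.imwrite('pics/s1.png',cv2.resize(d['image'][160:290,160:350,::-1],None,fx=4,fy=4))
```

```text
t 2.43 tcp [0.4572 0.0081 0.0041] jaw 135.0 tilt [0.0076 0.0017] F [-2.14  0.32  7.58] M [-0.     0.666  0.003] gap 0.0552 j [ 0.463 -0.274 -0.623  0.002 -1.215 -1.249] tq6 0.045
row [ 0.11  0.48 90.  ] [0.002  0.0019 0.004 ]
```

View pics/s1.png

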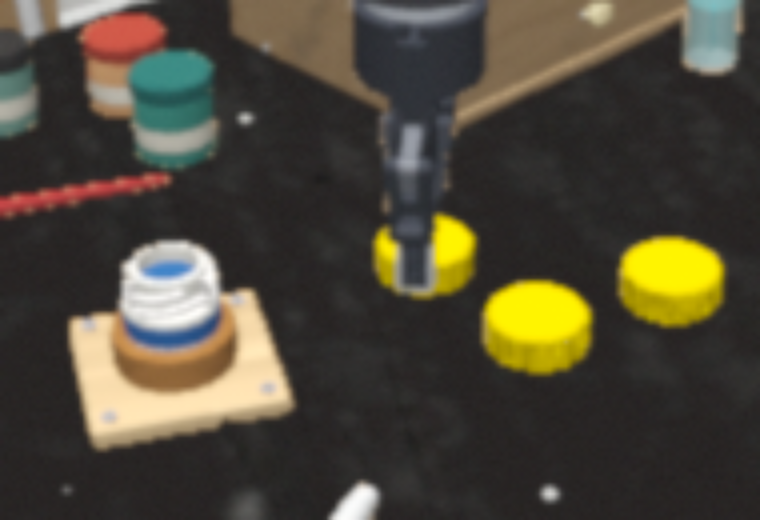

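Request:
{"op": "carry_out", "data": {
  "moves": "0 0 0 0 0 -0.004 100;0 0 0 0 0 -0.006 100;0 0 0 0 0 -0.006 100;0 0 0 0 0 -0.006 100;0 0 -90 0 0 -0.006 100;0 0 -90 0 0 -0.006 100;0 0 -90 0 0 -0.006 100;0 0 -90 0 0 -0.006 100;0 0 -90 0 0 -0.006 100;0 0 -90 0 0 -0.006 100"
}}

```text
time: 3.32
tcp_pos: [0.4553, 0.0078, 0.0069]
ee_rot: [0.001, -0.697, 0.717, -0.001]
force: [0.6, 0.2, -0.6]
finger_gap: 0.0852
```

Run:
```python
from h import *
st(); row([0.4545,0.008,0.006],225)
```

```text
t 3.32 tcp [0.4553 0.0078 0.0069] jaw 178.31 tilt [0.003 0.001] F [ 0.62  0.24 -0.55] M [-0.026 -0.015  0.01 ] gap 0.0852 j [ 0.464 -0.278 -0.62   0.    -1.226 -0.493] tq6 -1.99
row [-1.800e-01 -1.000e-02 -4.669e+01] [-0.0002  0.0008  0.0009]
```

Request:
{"op": "carry_out", "data": {
  "moves": "-0.2 0 -47 0 0 0 100;-0.2 0 -47 0 0 0 100;-0.2 0 -47 0 0 0 100;-0.2 0 -47 0 0 0 100;-0.2 0 -47 0 0 0 100;-0.2 0 -47 0 0 0 100;-0.2 0 -47 0 0 0 100;-0.2 0 -47 0 0 0 100;-0.2 0 -47 0 0 0 100"
}}

```text
time: 4.07
tcp_pos: [0.4554, 0.0078, 0.0069]
ee_rot: [0.0, 0.923, -0.384, -0.0]
force: [-0.2, -0.4, 0.1]
finger_gap: 0.0856
```

Request:
{"op": "carry_out", "data": {
  "moves": "0 0 0 0 0 0 55;0 0 0 0 0 0 55;0 0 0 0 0 0 55;0 0 0 0 0 0 55;0 0 0 0 0 0 55;0 0 0 0 0 0 55"
}}

```text
time: 4.57
tcp_pos: [0.4557, 0.0078, 0.0074]
ee_rot: [-0.0, 0.924, -0.383, 0.0]
force: [-0.4, -0.5, 1.1]
finger_gap: 0.0551
```

Run:
```python
from h import *
st(); row([0.4545,0.008,0.006],225); row([0.465,0.173,0.12],225)
```

```text
t 4.57 tcp [0.4557 0.0078 0.0074] jaw -135.06 tilt [ 0.0006 -0.0002] F [-0.42 -0.47  1.08] M [-0.073  0.113 -0.029] gap 0.0551 j [ 0.463 -0.275 -0.617  0.    -1.229  0.321] tq6 0.033
row [-0.02 -0.03 -0.06] [-0.0009  0.0007  0.0014]
row [-0.02 -0.03 -0.06] [-0.1103 -0.1233 -0.1127]
```

Request:
{"op": "carry_out", "data": {
  "moves": "0 0 0 0 0 -0.04 50;0 0 0 0 0 -0.08 50;0 0 0 0 0 -0.113 50;0 0 0 -0.055 -0.06 -0.113 50;0 0 0 -0.11 -0.123 -0.113 50;0 0 0 -0.11 -0.123 -0.113 50;0 0 0 -0.11 -0.123 -0.113 50;0 0 0 -0.11 -0.123 -0.113 50;0 0 0 -0.11 -0.123 -0.113 50;0 0 0 -0.11 -0.123 -0.113 50",
  "force": 30
}}

```text
time: 5.4
tcp_pos: [0.4645, 0.1725, 0.1196]
ee_rot: [0.001, 0.924, -0.383, -0.0]
force: [0.2, -0.4, -0.3]
finger_gap: 0.0549
```

Run:
```python
from h import *
st(); row([0.4655,0.1725,0.1],225)
d=cap('scene'); cv2.imwrite('pics/s2.png',cv2.resize(d['image'][130:280,130:320,::-1],None,fx=4,fy=4))
d=cap('top'); cv2.imwrite('pics/t2.png',cv2.resize(d['image'][170:260,110:240,::-1],None,fx=6,fy=6))
```

```text
t 5.4 tcp [0.4645 0.1725 0.1196] jaw -135.01 tilt [-0.0007 -0.0008] F [ 0.18 -0.36 -0.34] M [0.026 0.044 0.031] gap 0.0549 j [ 0.764 -0.229 -0.369  0.    -1.432  0.022] tq6 -0.022
row [ 0.06 -0.   -0.01] [ 0.0007 -0.0007  0.0196]
```

View pics/s2.png

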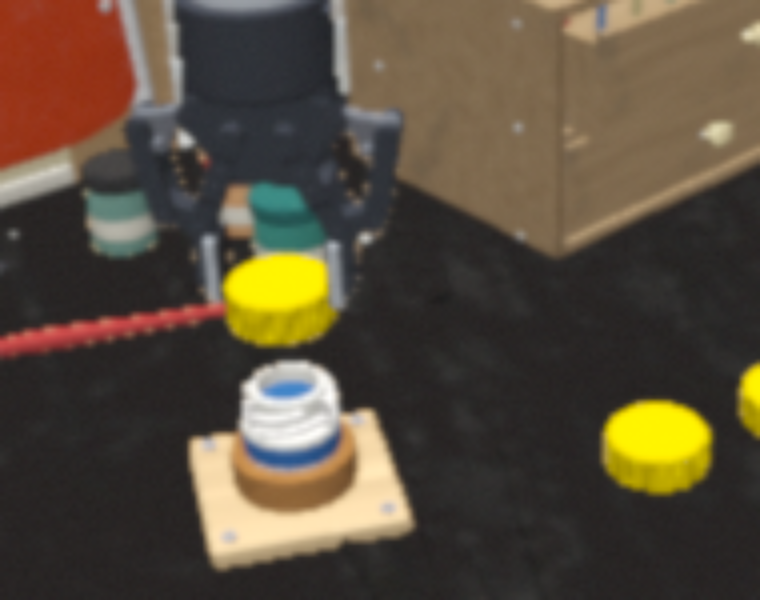

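View pics/t2.png

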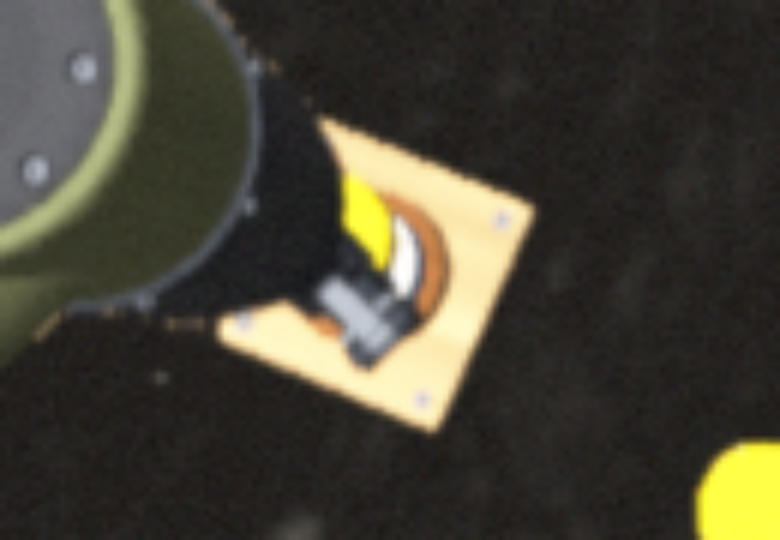

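Run:
```python
from h import *
from scipy.optimize import least_squares
import numpy as np
d=env.capture('scene'); np.savez('/tmp/s2.npz',**d)
def circ(q,r):
    f=lambda x:np.hypot(q[:,0]-x[0],q[:,1]-x[1])-r
    return least_squares(f,q[:,:2].mean(0),loss='soft_l1',f_scale=.001).x
def yellow(d):
    im=d['image'].astype(int); return (im[...,0]>120)&(im[...,1]>110)&(im[...,2]<90)
# cap side points (visible side) fit circle R=28
for nm,f,lo,hi,c0 in (('scene0','/tmp/scene.npz',.004,.017,(.4557,.0078)),('scene2','/tmp/s2.npz',.1196-.0034,.1196+.0096,(.4645,.1725))):
    d=np.load(f); P=cloud(d); m=yellow(d)
    near=np.hypot(P[...,0]-c0[0],P[...,1]-c0[1])<.05
    q=P[m&near]; s=q[(q[:,2]>lo)&(q[:,2]<hi)]; t=q[q[:,2]>hi]
    print(nm,len(s),circ(s,.028),len(t),t.mean(0), 'ref',c0)
    c0=(.4655,.1725)
    near=np.hypot(P[...,0]-c0[0],P[...,1]-c0[1])<.045
    for lo2,hi2,r in ((.015,.031,.034),(.037,.05,.026),(.054,.069,.0235)):
        s=P[near&(P[...,2]>lo2)&(P[...,2]<hi2)]; print('  pot',lo2,len(s),circ(s,r))
    s=P[near&(P[...,2]>.0705)&(P[...,2]<.076)]; print('  rim',len(s),s.mean(0),(s.max(0)+s.min(0))/2)
```

```text
<stdin>:7: RuntimeWarning: Mean of empty slice.
  ret = um.true_divide(
Traceback (most recent call last):
ValueError: Initial guess is outside of provided bounds
```

```bash
cat > fit.py <<'E'
from h import *
from scipy.optimize import least_squares
def circ(q,r):
    f=lambda x:np.hypot(q[:,0]-x[0],q[:,1]-x[1])-r
    return least_squares(f,q[:,:2].mean(0),loss='soft_l1',f_scale=.001).x
def yellow(d):
    im=d['image'].astype(int); return (im[...,0]>120)&(im[...,1]>110)&(im[...,2]<90)
E
python3 - <<'E'
from fit import *
d=np.load('/tmp/s2.npz'); P=cloud(d); m=yellow(d)
near=np.hypot(P[...,0]-.4655,P[...,1]-.1725)<.05
q=P[m&near]; print(len(q),np.percentile(q[:,2],[0,5,25,50,75,95,100]))
zt=np.percentile(q[:,2],97)
s=q[(q[:,2]>.1143)&(q[:,2]<.130)]; print('cap side',len(s),circ(s,.028))
t=q[q[:,2]>.131]; A=np.c_[t[:,:2],np.ones(len(t))]; print('top plane',len(t),np.linalg.lstsq(A,t[:,2],rcond=None)[0][:2],t.mean(0),(t.max(0)+t.min(0))/2)
for lo2,hi2,r in ((.015,.031,.034),(.037,.05,.026),(.054,.069,.0235)):
    s=P[near&(P[...,2]>lo2)&(P[...,2]<hi2)]; print('  pot',lo2,len(s),circ(s,r))
s=P[near&(P[...,2]>.0705)&(P[...,2]<.076)]; print('  rim',len(s),s.mean(0),(s.max(0)+s.min(0))/2)
E
```

```text
620 [0.01380173 0.03256502 0.11702214 0.13063975 0.13390995 0.13512558
 0.51143143]
cap side 177 [0.46476343 0.17032012]
top plane 304 [-0.76092403  0.35188117] [0.4611983  0.17353033 0.13882704] [0.45441213 0.17893967 0.3212382 ]
  pot 0.015 198 [0.46253574 0.17318265]
  pot 0.037 122 [0.46196669 0.17354367]
  pot 0.054 252 [0.46153604 0.17385327]
  rim 65 [0.45990583 0.17521288 0.07235368] [0.46109611 0.17381015 0.07249834]
```

Run:
```python
from fit import *
import numpy as np
def erode(m,k=3): return cv2.erode(m.astype(np.uint8),np.ones((k,k),np.uint8)).astype(bool)
d=np.load('/tmp/s2.npz'); T=np.load('/tmp/top.npz')
for nm,D in (('scene',d),('top',T)):
    P=cloud(D); m=yellow(D)
    for c0 in ((.3617,.005),(.3455,-.084)):
        near=np.hypot(P[...,0]-c0[0],P[...,1]-c0[1])<.05
        q=P[m&near]; s=q[(q[:,2]>.003)&(q[:,2]<.018)]; t=P[erode(m)&near]; t=t[np.abs(t[:,2]-.0215)<.004]
        uv=np.argwhere(m&near&(np.abs(P[...,2]-.0215)<.004))[:,::-1]
        print(nm,len(s),circ(s,.028) if len(s)>20 else '',len(t),t.mean(0))
# project model silhouette and compare: cylinder circles
def proj(D,X):
    f=192/np.tan(np.radians(float(D['vfov']))/2); c=X@D['R'].T+D['t']
    return np.stack([c[:,0]/c[:,2]*f+float(D['cx']),c[:,1]/c[:,2]*f+float(D['cy'])],-1)
def cyl(x,y,r,z0,z1):
    a=np.linspace(0,2*np.pi,120); 
    return np.concatenate([np.c_[x+r*np.cos(a),y+r*np.sin(a),np.full(120,z)] for z in (z0,z1)])
im=d['image'].copy(); S=4; big=cv2.resize(im[130:280,130:330,::-1],None,fx=S,fy=S,interpolation=cv2.INTER_CUBIC)
def draw(X,col):
    p=proj(d,X); p=((p-[130,130]+.5)*S).astype(np.int32)
    cv2.polylines(big,[cv2.convexHull(p)],True,col,1)
draw(cyl(.4645,.1725,.028,.1196-.0074,.1196+.0141),(255,0,0))
draw(cyl(.4655,.1725,.034,.012,.034),(0,255,0)); draw(cyl(.4655,.1725,.020,.0725,.0725),(0,255,0)); draw(cyl(.4655,.1725,.026,.034,.052),(0,0,255))
draw(cyl(.3625,.005,.028,0,.0215),(255,0,0))
cv2.imwrite('pics/ov.png',big)
f=192/np.tan(np.radians(float(d['vfov']))/2); print(f)
```

```text
scene 143 [0.35951956 0.00418967] 300 [0.35536206 0.00770969 0.0213067 ]
scene 148 [ 0.34337783 -0.08506719] 276 [ 0.33924469 -0.08067866  0.02116007]
top 30 [0.36295582 0.00647645] 303 [0.36181108 0.00546982 0.02191254]
top 34 [ 0.34632695 -0.08479651] 318 [ 0.34555149 -0.08343059  0.02159128]
454.9944204207233
```

View pics/ov.png

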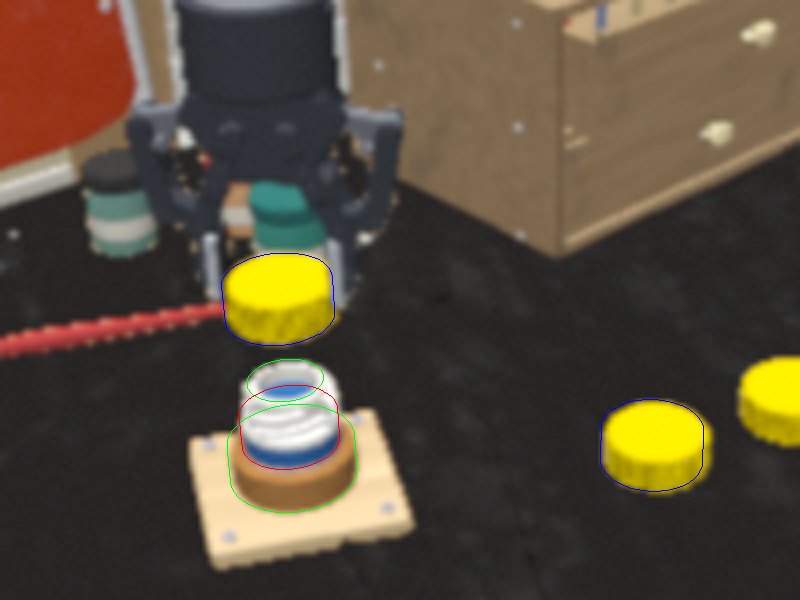

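Request:
{"op": "carry_out", "data": {
  "moves": "0 0 0 0.0006 -0.0006 0.02 50;0 0 0 0.0006 -0.0006 0.036 50;0 0 0 0.0006 -0.0006 0.036 50;0 0 0 0.0006 -0.0006 0.036 50;0 0 0 0.0006 -0.0006 0.036 50"
}}

```text
time: 5.97
tcp_pos: [0.4663, 0.1722, 0.0854]
ee_rot: [-0.0, 0.924, -0.383, 0.001]
force: [0.2, 0.5, 0.3]
finger_gap: 0.0547
```

Run:
```python
from h import *
st(); row([0.4653,0.1725,0.08],225)
```

```text
t 5.97 tcp [0.4663 0.1722 0.0854] jaw -135.08 tilt [0.0018 0.0003] F [0.16 0.5  0.34] M [-0.054  0.012 -0.025] gap 0.0547 j [ 7.610e-01 -2.110e-01 -4.170e-01  1.000e-03 -1.363e+00  2.300e-02] tq6 0.001
row [-0.08 -0.06 -0.08] [-0.0009  0.0005  0.0054]
```

Request:
{"op": "carry_out", "data": {
  "moves": "0 0 0 -0.0005 0.0003 0.003 50;0 0 0 -0.0005 0.0003 0.004 50;0 0 0 -0.0005 0.0003 0.005 50;0 0 0 -0.0005 0.0003 0.006 50;0 0 0 -0.0005 0.0003 0.006 50"
}}

```text
time: 6.38
tcp_pos: [0.465, 0.1729, 0.0781]
ee_rot: [-0.0, 0.924, -0.383, 0.0]
force: [-1.1, 0.2, 0.4]
finger_gap: 0.0549
```

Run:
```python
from h import *
st(); row([0.4655,0.1725,0.08],225)
```

```text
t 6.38 tcp [0.465  0.1729 0.0781] jaw -135.03 tilt [0.0002 0.0002] F [-1.11  0.22  0.43] M [0.296 0.222 0.024] gap 0.0549 j [ 0.763 -0.208 -0.428 -0.    -1.351  0.022] tq6 0.003
row [-0.02  0.   -0.03] [ 0.0006 -0.     -0.0019]
```

Request:
{"op": "carry_out", "data": {
  "moves": "0 0 0 0 0 0.001 50;0 0 0 0 0 0.002 50;0 0 0 0 0 0.003 50;0 0 0 0 0 0.003 50"
}}

```text
time: 6.72
tcp_pos: [0.4645, 0.1732, 0.0745]
ee_rot: [-0.0, 0.924, -0.383, -0.001]
force: [-2.9, 4.0, -0.6]
finger_gap: 0.0551
```

Run:
```python
from h import *
st()
```

```text
t 6.72 tcp [0.4645 0.1732 0.0745] jaw -135.03 tilt [-0.001   0.0008] F [-2.88  4.04 -0.59] M [ 1.273  1.064 -0.031] gap 0.0551 j [ 7.640e-01 -2.060e-01 -4.320e-01 -1.000e-03 -1.345e+00  2.200e-02] tq6 0.015
```

Request:
{"op": "carry_out", "data": {
  "moves": "0 0 0 -0.001 -0.0002 0 50;0 0 0 -0.0015 -0.0003 0.0 50;0 0 0 -0.0015 -0.0003 0.0 50"
}}

```text
time: 6.97
tcp_pos: [0.4642, 0.1738, 0.075]
ee_rot: [0.0, 0.924, -0.383, 0.0]
force: [-1.3, 1.0, -1.3]
finger_gap: 0.055
```

Run:
```python
from h import *
st()
```

```text
t 6.97 tcp [0.4642 0.1738 0.075 ] jaw -135.04 tilt [ 0.0001 -0.0008] F [-1.29  0.98 -1.26] M [0.333 0.404 0.041] gap 0.055 j [ 7.660e-01 -2.070e-01 -4.330e-01  1.000e-03 -1.345e+00  1.800e-02] tq6 -0.022
```

Request:
{"op": "carry_out", "data": {
  "moves": "0 0 0 -0.0006 -0.0002 0.001 50;0 0 0 -0.0006 -0.0002 0.002 50;0 0 0 -0.0006 -0.0002 0.003 50;0 0 0 -0.0006 -0.0002 0.003 50"
}}

```text
time: 7.3
tcp_pos: [0.464, 0.1744, 0.0725]
ee_rot: [0.0, 0.924, -0.383, 0.0]
force: [-4.1, -0.5, 3.1]
finger_gap: 0.0548
```

Run:
```python
from h import *
st()
```

```text
t 7.3 tcp [0.464  0.1744 0.0725] jaw -135.04 tilt [ 0.0003 -0.0004] F [-4.06 -0.51  3.15] M [ 0.01   1.283 -0.022] gap 0.0548 j [ 7.68e-01 -2.06e-01 -4.37e-01  1.00e-03 -1.34e+00  1.70e-02] tq6 0.006
```

Request:
{"op": "carry_out", "data": {
  "moves": "0 0 0 -0.001 0.001 0 50;0 0 0 -0.001 0.001 0.001 50;0 0 0 -0.001 0.001 0.001 50;0 0 0 -0.001 0.001 0.001 50"
}}

```text
time: 7.63
tcp_pos: [0.4633, 0.1747, 0.0724]
ee_rot: [-0.001, 0.924, -0.383, 0.001]
force: [-3.1, -0.0, 5.9]
finger_gap: 0.0546
```

Run:
```python
from h import *
st()
```

```text
t 7.63 tcp [0.4633 0.1747 0.0724] jaw -135.04 tilt [0.0024 0.0003] F [-3.08 -0.03  5.94] M [-0.108  0.673 -0.077] gap 0.0546 j [ 7.700e-01 -2.100e-01 -4.410e-01  1.000e-03 -1.338e+00  1.500e-02] tq6 0.04
```

Request:
{"op": "carry_out", "data": {
  "moves": "0 0 -4 -0.0005 0.0005 -0.0003 50;0 0 -8 -0.0005 0.0005 -0.0006 50;0 0 -12 -0.0005 0.0005 -0.0009 50;0 0 -16 -0.0005 0.0005 -0.0012 50;0 0 -20 -0.0005 0.0005 -0.0015 50;0 0 -20 -0.0005 0.0005 -0.0015 50"
}}

```text
time: 8.13
tcp_pos: [0.4628, 0.1748, 0.074]
ee_rot: [-0.001, 0.977, -0.215, 0.001]
force: [0.2, -0.6, 4.5]
finger_gap: 0.0549
```

Run:
```python
from h import *
st()
```

```text
t 8.13 tcp [0.4628 0.1748 0.074 ] jaw -114.82 tilt [0.0031 0.0006] F [ 0.18 -0.59  4.51] M [-0.061 -0.039 -0.021] gap 0.0549 j [ 0.771 -0.213 -0.44   0.002 -1.341  0.366] tq6 0.894
```

Request:
{"op": "carry_out", "data": {
  "moves": "0 0 -4 0 0 -0.0003 50;0 0 -8 0 0 -0.0006 50;0 0 -12 0 0 -0.0009 50;0 0 -16 0 0 -0.0012 50;0 0 -16 0 0 -0.0012 50"
}}

```text
time: 8.55
tcp_pos: [0.4621, 0.1744, 0.0738]
ee_rot: [0.0, 0.997, -0.078, 0.0]
force: [1.9, -0.6, 0.8]
finger_gap: 0.0548
```

Run:
```python
from h import *
st()
```

```text
t 8.55 tcp [0.4621 0.1744 0.0738] jaw -98.91 tilt [ 0.0009 -0.0002] F [ 1.95 -0.57  0.79] M [-0.249 -0.282  0.082] gap 0.0548 j [ 7.710e-01 -2.130e-01 -4.400e-01  1.000e-03 -1.343e+00  6.440e-01] tq6 0.896
```

Request:
{"op": "carry_out", "data": {
  "moves": "0 0 -3 0.0006 0 0 50;0 0 -6 0.0006 0 0.001 50;0 0 -6 0.0006 0 0.002 50;0 0 -6 0.0006 0 0.003 50;0 0 -6 0.0006 0 0.003 50"
}}

```text
time: 8.97
tcp_pos: [0.4622, 0.1743, 0.0702]
ee_rot: [0.0, 1.0, -0.028, -0.0]
force: [0.8, -0.2, -1.4]
finger_gap: 0.0548
```

Run:
```python
from h import *
st()
```

```text
t 8.97 tcp [0.4622 0.1743 0.0702] jaw -93.19 tilt [-0.0004 -0.0005] F [ 0.84 -0.17 -1.38] M [-0.01   0.012 -0.009] gap 0.0548 j [ 0.77  -0.209 -0.443  0.    -1.337  0.745] tq6 -0.006
```

Request:
{"op": "carry_out", "data": {
  "moves": "0 0 0 0 0 0.001 50;0 0 0 0 0 0.002 50;0 0 0 0 0 0.003 50;0 0 0 0 0 0.004 50;0 0 0 0 0 0.004 50;0 0 0 0 0 0.004 50"
}}

```text
time: 9.47
tcp_pos: [0.4624, 0.1744, 0.0667]
ee_rot: [0.0, 1.0, -0.027, 0.0]
force: [-0.8, 0.3, -1.0]
finger_gap: 0.0551
```

Run:
```python
from h import *
st()
```

```text
t 9.47 tcp [0.4624 0.1744 0.0667] jaw -93.05 tilt [ 0.0001 -0.0002] F [-0.75  0.27 -0.98] M [ 0.01  -0.016  0.046] gap 0.0551 j [ 0.77  -0.206 -0.448  0.    -1.329  0.748] tq6 -0.003
```

Request:
{"op": "carry_out", "data": {
  "moves": "0 0 0 0 0 0.0007 50;0 0 0 0 0 0.0014 50;0 0 0 0 0 0.002 50;0 0 0 0 0 0.002 50"
}}

```text
time: 9.8
tcp_pos: [0.463, 0.1746, 0.066]
ee_rot: [-0.0, 1.0, -0.026, 0.001]
force: [-1.3, -1.3, 5.1]
finger_gap: 0.0547
```

Run:
```python
from h import *
st()
d=cap('scene'); cv2.imwrite('pics/s3.png',cv2.resize(d['image'][130:280,130:320,::-1],None,fx=4,fy=4))
```

```text
t 9.8 tcp [0.463  0.1746 0.066 ] jaw -93.03 tilt [0.0019 0.0003] F [-1.26 -1.34  5.1 ] M [-0.204  0.385 -0.006] gap 0.0547 j [ 7.700e-01 -2.060e-01 -4.490e-01  1.000e-03 -1.326e+00  7.480e-01] tq6 0.006
```

View pics/s3.png

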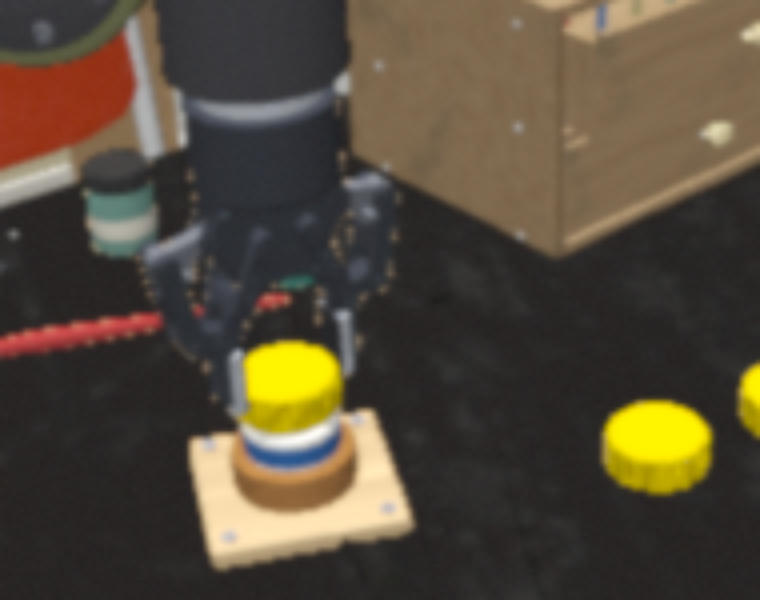

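Request:
{"op": "carry_out", "data": {
  "moves": "0 0 4 0 0 0 50;0 0 8 0 0 0.0001 50;0 0 12 0 0 0.0003 50;0 0 16 0 0 0.0005 50;0 0 20 0 0 0.0008 50;0 0 20 0 0 0.0008 50"
}}

```text
time: 10.35
tcp_pos: [0.4632, 0.1747, 0.0652]
ee_rot: [-0.0, 0.98, -0.201, 0.001]
force: [-0.3, 0.4, 5.9]
finger_gap: 0.0546
```

Run:
```python
from h import *
st()
```

```text
t 10.35 tcp [0.4632 0.1747 0.0652] jaw -113.21 tilt [0.0022 0.0005] F [-0.25  0.36  5.9 ] M [-0.104  0.287 -0.059] gap 0.0546 j [ 7.700e-01 -2.050e-01 -4.500e-01  1.000e-03 -1.324e+00  3.960e-01] tq6 -0.926
```

Request:
{"op": "carry_out", "data": {
  "moves": "0 0 5 0 0 0.0004 50;0 0 10 0 0 0.0007 50;0 0 15 0 0 0.0011 50;0 0 20 0 0 0.0015 50;0 0 25 0 0 0.0018 50;0 0 25 0 0 0.0018 50"
}}

```text
time: 10.85
tcp_pos: [0.4632, 0.1748, 0.0634]
ee_rot: [-0.001, 0.913, -0.408, 0.001]
force: [-0.6, 0.1, 5.7]
finger_gap: 0.0546
```

Run:
```python
from h import *
st()
```

```text
t 10.85 tcp [0.4632 0.1748 0.0634] jaw -138.21 tilt [0.0024 0.0008] F [-0.62  0.07  5.7 ] M [ 0.026  0.197 -0.117] gap 0.0546 j [ 7.70e-01 -2.04e-01 -4.52e-01  1.00e-03 -1.32e+00 -4.10e-02] tq6 -1.126
```

Following the thread well. Continue.

Request:
{"op": "carry_out", "data": {
  "moves": "0 0 5 0 0 0.0004 50;0 0 10 0 0 0.0007 50;0 0 15 0 0 0.0011 50;0 0 20 0 0 0.0015 50;0 0 20 0 0 0.0015 50"
}}

```text
time: 11.27
tcp_pos: [0.4632, 0.1748, 0.0619]
ee_rot: [-0.001, 0.828, -0.561, 0.001]
force: [-0.9, -0.0, 6.8]
finger_gap: 0.0549
```

Run:
```python
from h import *
st()
```

```text
t 11.27 tcp [0.4632 0.1748 0.0619] jaw -158.19 tilt [0.0024 0.0008] F [-0.89 -0.03  6.78] M [ 0.02   0.252 -0.096] gap 0.0549 j [ 7.700e-01 -2.030e-01 -4.540e-01  1.000e-03 -1.317e+00 -3.900e-01] tq6 -1.051
```

Request:
{"op": "carry_out", "data": {
  "moves": "0 0 3 0 0 0.0002 50;0 0 6 0 0 0.0004 50;0 0 9 0 0 0.0006 50;0 0 9 0 0 0.0006 50"
}}

```text
time: 11.6
tcp_pos: [0.4633, 0.1748, 0.0614]
ee_rot: [-0.001, 0.782, -0.623, 0.001]
force: [0.2, -0.5, 5.9]
finger_gap: 0.0549
```

Run:
```python
from h import *
st()
```

```text
t 11.6 tcp [0.4633 0.1748 0.0614] jaw -167.08 tilt [0.0025 0.0007] F [ 0.17 -0.51  5.94] M [ 0.022  0.114 -0.025] gap 0.0549 j [ 7.700e-01 -2.030e-01 -4.550e-01  1.000e-03 -1.316e+00 -5.450e-01] tq6 -0.636
```

Request:
{"op": "carry_out", "data": {
  "moves": "0 0 3 0 0 0.0002 50;0 0 6 0 0 0.0004 50;0 0 9 0 0 0.0006 50;0 0 12 0 0 0.0008 50;0 0 12 0 0 0.0008 50"
}}

```text
time: 12.02
tcp_pos: [0.4634, 0.1747, 0.0613]
ee_rot: [-0.001, 0.713, -0.701, 0.001]
force: [-2.5, -0.8, 9.6]
finger_gap: 0.0544
```

Run:
```python
from h import *
st()
```

```text
t 12.02 tcp [0.4634 0.1747 0.0613] jaw -178.98 tilt [0.003  0.0001] F [-2.45 -0.84  9.64] M [-0.469  0.777  0.658] gap 0.0544 j [ 0.77  -0.203 -0.455  0.002 -1.316 -0.753] tq6 -1.318
```

Request:
{"op": "carry_out", "data": {
  "moves": "0 0 3 0 0 0 50;0 0 6 0 0 0 50;0 0 6 0 0 0 50"
}}

```text
time: 12.27
tcp_pos: [0.4634, 0.1756, 0.0611]
ee_rot: [0.002, -0.676, 0.737, -0.0]
force: [-1.1, 1.6, 6.9]
finger_gap: 0.0546
```

Run:
```python
from h import *
st()
d=cap('scene'); cv2.imwrite('pics/s4.png',cv2.resize(d['image'][130:280,130:320,::-1],None,fx=4,fy=4))
```

```text
t 12.27 tcp [0.4634 0.1756 0.0611] jaw 175.04 tilt [0.0034 0.0021] F [-1.08  1.65  6.88] M [0.677 0.512 0.724] gap 0.0546 j [ 7.710e-01 -2.030e-01 -4.550e-01  1.000e-03 -1.314e+00 -8.570e-01] tq6 -1.366
```

View pics/s4.png

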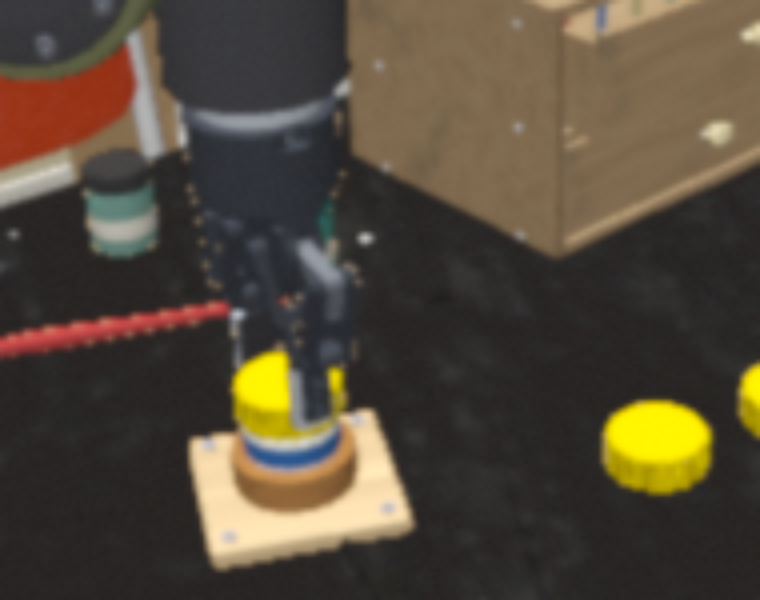

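Request:
{"op": "carry_out", "data": {
  "moves": "0 0 0 0 0 -0.003 70;0 0 0 0 0 -0.003 100;0 0 0 0 0 -0.003 100;0 0 0 0 0 -0.003 100;0 0 0 0 0 -0.03 100;0 0 0 0 0 -0.06 100;0 0 0 0 0 -0.1 100;0 0 0 0 0 -0.14 100;0 0 0 0 0 -0.14 100;0 0 0 0 0 -0.14 100"
}}

```text
time: 13.15
tcp_pos: [0.4633, 0.1751, 0.2019]
ee_rot: [0.002, -0.675, 0.738, -0.0]
force: [-0.1, 0.5, -0.9]
finger_gap: 0.0854
```

Run:
```python
from h import *
st()
row([.33,-.1,.2],175)
d=cap('scene'); cv2.imwrite('pics/s5.png',cv2.resize(d['image'][130:280,130:320,::-1],None,fx=4,fy=4))
```

```text
t 13.15 tcp [0.4633 0.1751 0.2019] jaw 174.96 tilt [0.004 0.003] F [-0.09  0.49 -0.9 ] M [ 0.003 -0.008 -0.027] gap 0.0854 j [ 7.700e-01 -2.490e-01 -2.360e-01  1.000e-03 -1.579e+00 -8.580e-01] tq6 -0.003
row [-0.21  0.19 -0.04] [0.2857 0.1086 0.0005]
```

View pics/s5.png

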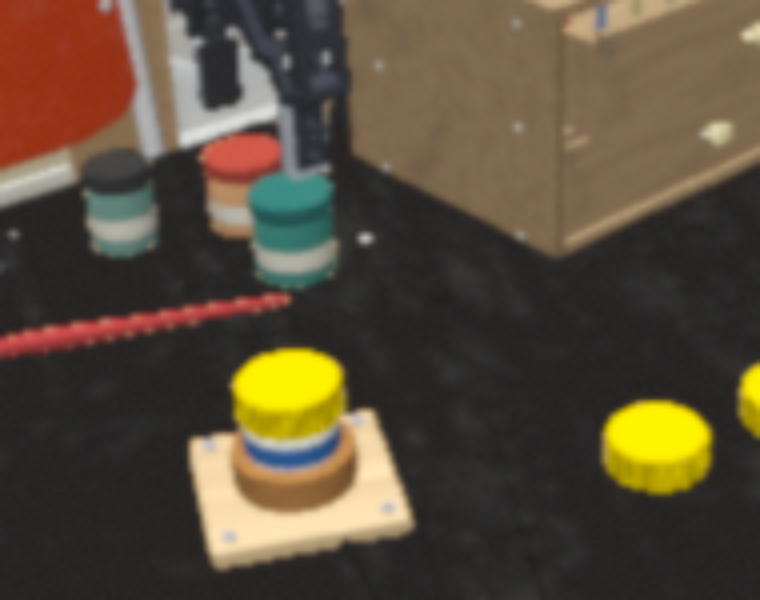

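Run:
```python
from fit import *
d=load('scene'); P=cloud(d); m=cv2.erode(yellow(d).astype(np.uint8),np.ones((3,3),np.uint8)).astype(bool)
for c0,z0 in (((.463,.1748),.0755),((.3617,.005),.0215)):
    near=np.hypot(P[...,0]-c0[0],P[...,1]-c0[1])<.05
    t=P[near&m&(np.abs(P[...,2]-z0)<.005)]; t=t[t[:,2]>np.percentile(t[:,2],95)-.003]
    A=np.c_[t[:,:2]-t[:,:2].mean(0),np.ones(len(t))]; c=np.linalg.lstsq(A,t[:,2],rcond=None)[0]
    print(len(t),'top z',c[2],np.median(t[:,2]),'expect',z0,'slopes',c[:2],t.mean(0))
```

```text
259 top z 0.07576364605604857 0.07576781196913711 expect 0.0755 slopes [-0.00069249 -0.00269385] [0.45958628 0.17418821 0.07576365]
240 top z 0.021837301487483557 0.021731308970428628 expect 0.0215 slopes [-0.00217247 -0.00134282] [0.35681329 0.00657262 0.0218373 ]
```

Measured against a cap on the table, the top is at about 75.5 mm, which is fully home, and the cap is level. The arm is clear of everything, so I'm handing in.

Run:
```python
from h import *
print(env.hand_in()); st()
```

```text
the job is handed in; nothing more can be done
None
the job is handed in; nothing more can be done
```

The pot is capped, and I handed the job in after about 13 s of robot time; no verdict was reported.

- **Fetching the cap:** I took the yellow cap farthest from the base and squeezed it from two directions so it sat centred in the jaws.
- **Finding the thread:** I lowered it onto the neck, correcting sideways by feel. The pins landed on the ridges. I turned it anticlockwise at about 5 N until it slid into the gaps, then let it settle to about 2.8 mm below the rim.
- **Screwing down:** I turned it clockwise about 90°, keeping 6–10 N on it, until the turning torque levelled off and the cap stopped sinking. Then I let go and raised the arm.

**Last checks:**
- **Height and level:** the cap's top is at 75.8 mm with about 0.3 mm camera bias, against 75.5 mm expected when fully home. It is level within 0.003 rad.
- **Force:** the highest I read was about 10 N, against the 60 N limit. I only read it at the end of each move.
- **Spare pot and mist bottle:** the arm stayed clear of both. The teal pot is standing in the last picture, but I did not measure either one again.
- **Centring:** the neck felt about 2–3 mm away from where the cameras put it. I trusted the feel, and did not measure the finished cap's centring separately.

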